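# Shim the rocking laboratory balance

### The arm

A 6-joint arm with a two-finger parallel gripper is mounted at the origin on the work surface. World frame = base frame: x ahead of the robot, y to its left, z up, the work surface at z = 0. Lengths are in mm, angles in degrees, forces in N, time in s.
With the tool pointing down it reaches from about 300 to 850 mm from the base axis. Payload 4.2 kg.
Tool frame: the origin (TCP) lies at the very end of the fingers, on their centre line; the grasp point (between the pads) lies 19 mm behind it; z points along the fingers, y is the line along which they close (so a half turn about z gives the same grasp; the last joint's range is limited). The gripper opens to 91 mm and grips with 3 to 60 N. Pads are 32 mm wide; open, the fingers measure 118 mm over their backs; the gripper's body (76 mm by 178 mm) begins 60 mm behind the grasp point.
Start: joints at [64.229, 18.312, 89.639, -0, 72.044, -1.146], TCP at [239.6, 522.719, 213.976] pointing down, gripper open.
Joint ranges: [-177.97, 177.97], [-48.28, 115.42], [12.27, 149.76], [-77.06, 257.06], [2.81, 150.46], [-146.56, 146.56]. Speed limits (degrees/s): [147.25, 147.25, 180, 180, 180, 180].

### API

Orientations are given as [roll, pitch, yaw] about the fixed x, y, z axes, in that order (R = Rz(yaw) Ry(pitch) Rx(roll)).
In Python, from workcell import * gives the robot as it stands.
- The arm moves only by the tool move_arm, never from a script. Its argument "motion" is a list of rows, each a list of 3 entries, a list of its own where there are three numbers: the finger opening in mm, from 0 to 91.2, then the shift along the world's x, y, z in units of 25 mm (1.0 is 25 mm), then the turn, a rotation vector about the world's x, y, z in units of 4 degrees (1.0 is 4 degrees). In form: [[grip, [x, y, z], [ax, ay, az]], ...]. A call has 1 to 20 rows; each row shifts and turns the commanded pose from where the row before left it; what a row does not reach is not made up. A row lasts 1/12 s, in which the tool goes at most 41.7 mm and 7.16 degrees, less where a joint would pass 70% of its speed; a pose out of reach is approached as far as the arm can. A call with a number of a shift or a turn outside -1 to 1 is refused whole. A call with a gripper value outside its range is refused whole. The fingers move at their own pace and stop on an object; "grip_force" is the grip in N (left out, the last holds). Time passes only in rows, so rows that do not move let the fingers close. It gives the time, the measured TCP pose, the force, the opening and the grip force at its end, in the units of the state.
- state(): the state, without advancing time (a new reading comes with each control period).
- grab_frame(name): name is "scene" or "top"; returns the picture (420x560x3 uint8, blue, green, red); there is no depth.
- camera_info(name): a dict with "fx", "fy", "cx", "cy" (pixels), "rvec" (rotation vector, rad) and "tvec" (3), from world to camera coordinates, as OpenCV has them. Camera axes: x right, y down, z forward; pixel columns grow to the right and rows downward; lengths in mm; the calibration is good to about 2 mm. A picture is of the moment at which its call begins. camera_info takes no time and is no camera call.
- job_done(): hands the job in; it is judged then, once.
The state is a dict: "time_s": time; "qpos": joint angles; "qvel": joint speeds; "effort": joint torques, N m; "ee_pos": TCP position; "ee_rot": TCP orientation; "force": force on the tool from outside, world axes, zero at the start; "torque": the same for the moment, N m; "gripper_width": finger opening in mm; "gripper_force": force on a finger pad.
Only numpy, scipy, OpenCV 4.12 (cv2) and the standard library are available. Lean on these libraries where they do the work, as an engineer would, in place of code of your own. Each camera call takes 0.05 s, during which the arm holds its last target. There are 200 camera calls.

### The job

The laboratory balance rocks because the foot at one of its corners does not reach the worktop. With the fingers, push the wooden wedge along the worktop, thin end first, under that short foot until the balance sits level and no longer rocks; then press down firmly with the fingertips on top of that corner to feel that it stays put, and finish with the fingertips still pressing there. Do not lift or carry anything, do not shove the balance out of place, and leave the bottle, beaker and brass weight alone.

Things in the scene. Friction and masses are not known exactly. Their poses are not given: they have to be found in the camera images.
- balance: white lab balance, loose, about 2 kg. Housing 190 mm (x) by 210 mm (y), underside 16, flat top 62 mm above the worktop; round steel pan, 110 mm diameter, centred at x +30 mm, up to 75 mm high. Origin at worktop level under its middle, z up; front with key panel and display at -x, roughly facing the robot. Feet 12 mm wide at x +-75, y +-85 mm; all but the one at (-75, +85) reach the worktop
- short_corner (a point): on the housing's underside (16 mm up), centre of the short foot: balance's front corner on the robot's left, beside the wedge. The foot's flat bottom hangs 5 to 10 mm above the worktop, different each time and not reported: find it by touch. Left alone the balance stands level on the other three; 5 to 9 N down on this corner rocks it until this foot meets the worktop
- press_corner (a point): point on the flat top of the housing (62 mm above the worktop) straight above the short foot, 20 mm in from both edges of the corner: the place to press
- wedge: loose wooden wedge, 60 g, 100 mm long (y), 40 mm wide (x), flat underside; top slopes evenly from 3 mm high at the thin end (-y) to 21 mm at the thick end (+y). Origin: middle of underside. Lies off the balance's left (+y) side, thin end roughly towards the short foot, up to 0.25 rad askew. Slides with under 1 N; the push rises by several N once it bears on the foot. Friction keeps it where left
- wedge_thin (a point): middle of the wedge's thin end, at the underside
- wedge_thick (a point): middle of the upright rear face (40 mm wide, 21 mm high) of the wedge's thick end, where it can be pushed
- reagent: bystander: amber bottle with black cap, 60 mm diameter, 130 mm tall, origin at the centre of its underside
- beaker: bystander: glass beaker, 64 mm diameter, 85 mm tall, origin at the centre of its underside
- weight: bystander: brass weight with a knob, 36 mm diameter, 64 mm tall, origin at the centre of its underside
There are look-alikes about, which are no part of the job. Of the things that look like the wedge, take the one that is farthest to the robot's right at the start.

How it is judged:
By the outcome, as a careful person would: the job done as asked, in the order asked, and still so for the second after the job is handed in, while the arm keeps its last pose, push and grip.
It also fails if it takes over 70 s, if anything falls off the work surface, if the arm or the gripper's body presses on something with over 40 N, if the wrist force passes 120 N, or if a joint passes its speed limit or range.

## Working session

There is one attempt and no reset: what is moved stays moved. The work goes in short steps, Python scripts to look and compute and a tool call to move; the robot and the scene stay as the last step left them, time stands still between calls to the robot, and variables do not carry over. Pictures are saved under pics/ and viewed, at most 10 in all, crops included, and the job is handed in when it is done.

Besides the shell and the picture viewer there is one more tool, called after "Emit:" as name(argument=value, ...) on one line, values as JSON. move_arm: Moves the arm, as the interface text tells. Shifts and turns lie within -1 to 1; 1 stands for 25 mm of shift or 4 degrees of turn. Its arguments: {"type":"object","properties":{"motion":{"type":"array","items":{"type":"array"}},"grip_force":{"type":"number"}},"required":["motion"]}

```bash
mkdir -p pics; cat > h.py <<'E'
from workcell import *
import numpy as np, cv2
def snap(n,f):
    im=grab_frame(n); cv2.imwrite('pics/'+f,im); return im
def ray(n,uv,z):
    c=camera_info(n); K=np.array([[c['fx'],0,c['cx']],[0,c['fy'],c['cy']],[0,0,1.]])
    R=cv2.Rodrigues(np.array(c['rvec'],float))[0]; t=np.array(c['tvec'],float).ravel()
    o=-R.T@t; d=R.T@np.linalg.inv(K)@np.array([uv[0],uv[1],1.])
    return (o+d*(z-o[2])/d[2]).round(1)
def proj(n,P):
    c=camera_info(n); K=np.array([[c['fx'],0,c['cx']],[0,c['fy'],c['cy']],[0,0,1.]])
    return cv2.projectPoints(np.array(P,float).reshape(-1,3),np.array(c['rvec'],float),np.array(c['tvec'],float),K,None)[0].reshape(-1,2).round(1)
E
python3 - <<'E'
from h import *
snap('top','t0.png'); snap('scene','s0.png'); print(state())
E
```

```text
{'time_s': 0.1, 'qpos': array([ 6.42276236e+01,  1.83487829e+01,  8.96983779e+01,  1.47291572e-04,
        7.20436834e+01, -1.14630270e+00]), 'qvel': array([ 0.1286105 , -0.12338657, -0.33862099,  0.04795506,  0.08576296,
        0.01765301]), 'effort': array([ 6.25645280e-04, -4.13333058e+01, -2.32509398e+01,  7.27679813e-02,
        4.22381738e-02, -6.68373082e-05]), 'ee_pos': array([239.40981904, 522.30395855, 213.20331674]), 'ee_rot': array([-1.79909177e+02, -1.95739192e-03,  1.55373879e+02]), 'force': array([ 0.60107484, -0.78219803,  0.00404771]), 'torque': array([0.03623463, 0.03863645, 0.01249004]), 'gripper_force': 0.0, 'gripper_width': 91.53352897041322}
```

View pics/t0.png

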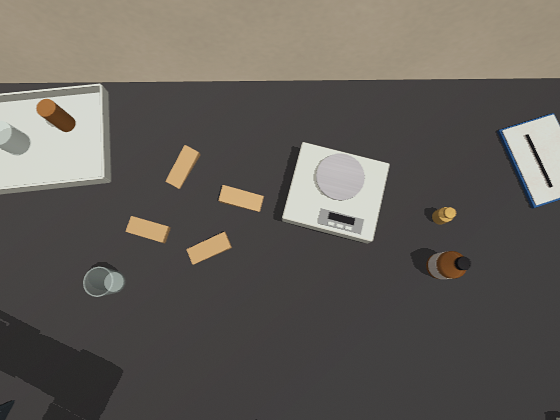

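View pics/s0.png

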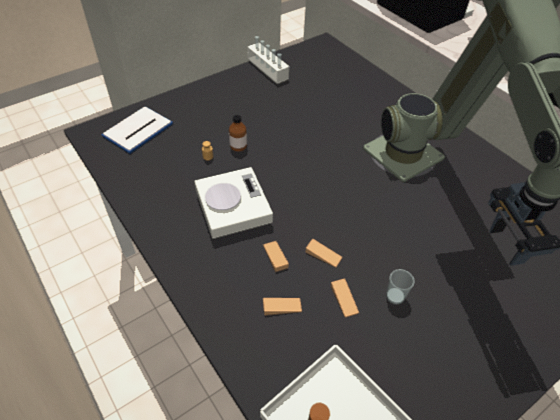

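Top view: x is up, y is left. The balance's top corners are near (302,143), (389,162), (373,241) and (284,221). The rightmost wedge is at (241,198), with look-alikes at (183,167), (209,248) and (148,229). Next I'll measure both objects.

```bash
python3 - <<'E'
from h import *
im=cv2.imread('pics/t0.png')
cr=im[130:260,170:400]; cv2.imwrite('pics/t0c.png',cv2.resize(cr,None,fx=3.4,fy=3.4,interpolation=cv2.INTER_CUBIC))
hsv=cv2.cvtColor(im,cv2.COLOR_BGR2HSV)
m=cv2.inRange(hsv,(5,60,120),(25,200,255)); m[:130]=0
for c in cv2.findContours(m,0,2)[0]:
    if cv2.contourArea(c)>200:
        r=cv2.minAreaRect(c); b=cv2.boxPoints(r); print('w',r[0],[ray('top',p,10)[:2].tolist() for p in b],b.round(1).tolist())
m=cv2.inRange(hsv,(0,0,170),(180,50,255)); m[:, :270]=0; m[:,400:]=0;m[:130]=0
c=max(cv2.findContours(m,0,2)[0],key=cv2.contourArea); r=cv2.minAreaRect(c); b=cv2.boxPoints(r)
print('bal',[ray('top',p,62)[:2].tolist() for p in b],b.round(1).tolist(),ray('top',r[0],62))
E
```

```text
w (208.09353637695312, 247.70790100097656) [[509.7, 237.0], [550.8, 145.1], [511.9, 127.2], [471.5, 218.5]] [[184.8000030517578, 248.39999389648438], [224.10000610351562, 230.6999969482422], [231.39999389648438, 247.0], [192.10000610351562, 264.70001220703125]]
w (147.22018432617188, 228.76605224609375) [[552.1, 380.6], [592.4, 371.1], [562.7, 275.2], [522.9, 285.4]] [[124.9000015258789, 231.1999969482422], [130.0, 214.5], [169.5, 226.3000030517578], [164.5, 243.0]]
w (240.8380889892578, 197.98280334472656) [[624.9, 161.7], [665.5, 151.4], [635.5, 49.9], [595.4, 61.0]] [[217.6999969482422, 200.39999389648438], [222.1999969482422, 184.0], [264.0, 195.60000610351562], [259.5, 212.0]]
w (182.0849151611328, 166.5471649169922) [[676.0, 293.7], [769.5, 247.4], [745.9, 207.0], [653.3, 253.7]] [[163.89999389648438, 180.39999389648438], [184.1999969482422, 143.8000030517578], [200.3000030517578, 152.6999969482422], [179.89999389648438, 189.3000030517578]]
bal [[569.6, 8.7], [753.1, -38.8], [696.0, -246.4], [516.6, -191.5]] [[281.6000061035156, 218.60000610351562], [300.8999938964844, 141.1999969482422], [391.1000061035156, 163.8000030517578], [371.70001220703125, 241.1999969482422]] [ 631.9 -117.1   62. ]
```

View pics/t0c.png

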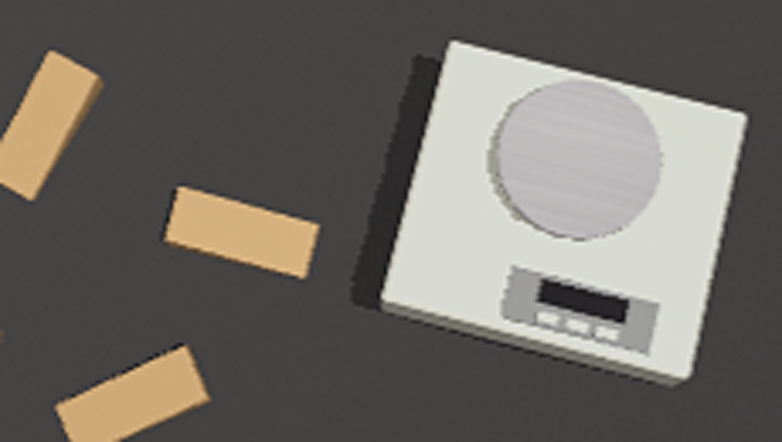

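The crop shows the balance's top corners clearly: (382,302), (452,41), (747,115) and (690,378). The wedge corners are at (178,187), (164,240), (320,225) and (305,278). I'll fit both poses using the known sizes.

```bash
cat >> h.py <<'E'
from scipy.optimize import least_squares
BP=np.array([[-95,105,62],[95,105,62],[95,-105,62],[-95,-105,62.]])
WP=np.array([[20,50,21],[-20,50,21],[20,-50,3],[-20,-50,3.]])
def T(p,P):
    c,s=np.cos(p[2]),np.sin(p[2]); P=np.atleast_2d(P).astype(float); return np.c_[p[0]+c*P[:,0]-s*P[:,1],p[1]+s*P[:,0]+c*P[:,1],P[:,2]]
def fit(n,P,uv,g):
    r=least_squares(lambda p:(proj(n,T(p,P))-uv).ravel(),g,x_scale=[10,10,.1],diff_step=1e-2); return r.x,r.fun.round(1)
E
python3 - <<'E'
from h import *
o=np.array([170,130]); f=lambda a:(np.array(a)+.5)/3.4-.5+o
b,rb=fit('top',BP,f([[382,302],[452,41],[747,115],[690,378]]),[632,-117,-.27])
w,rw=fit('top',WP,f([[178,187],[164,240],[320,225],[305,278]]),[630,105,.25])
print(b,rb,w,rw)
print('short',T(b,[-75,85,16]),'thin',T(w,[0,-50,0]),'thick',T(w,[0,50,10]))
c=np.cos(b[2]);s=np.sin(b[2])
d=(w[:2]-b[:2]); print('wedge in bal frame',c*d[0]+s*d[1],-s*d[0]+c*d[1],np.degrees(w[2]-b[2]), np.degrees([b[2],w[2]]))
print(proj('scene',T(b,BP)),proj('scene',T(w,WP)))
im=cv2.imread('pics/s0.png'); 
for p in np.r_[proj('scene',T(b,BP)),proj('scene',T(w,WP))]: cv2.circle(im,tuple(int(v) for v in p),1,(0,0,255),-1)
cv2.imwrite('pics/s0c.png',cv2.resize(im[160:290,180:350],None,fx=4,fy=4))
E
```

```text
[ 6.34160141e+02 -1.17996345e+02 -2.64619566e-01] [-0.2  0.  -0.5 -0.5  0.6 -0.7  0.5  1.1] [6.29879039e+02 1.05978209e+02 1.03498873e-02] [-2.5  4.8  1.4  5.5 -2.3 -5.4  2.3 -5. ]
short [[584.00181385 -16.33936191  16.        ]] thin [[630.39652405  55.98088661   0.        ]] thick [[629.36155379 155.97553065  10.        ]]
wedge in bal frame -62.710859812483584 215.05877469881503 15.75458915938964 [-15.1615843    0.59300486]
[[271.9 212.6]
 [210.1 229.2]
 [192.7 179.8]
 [249.9 166. ]] [[278.9 267.2]
 [290.2 260.4]
 [258.8 247.4]
 [269.8 241.2]]
```

View pics/s0c.png

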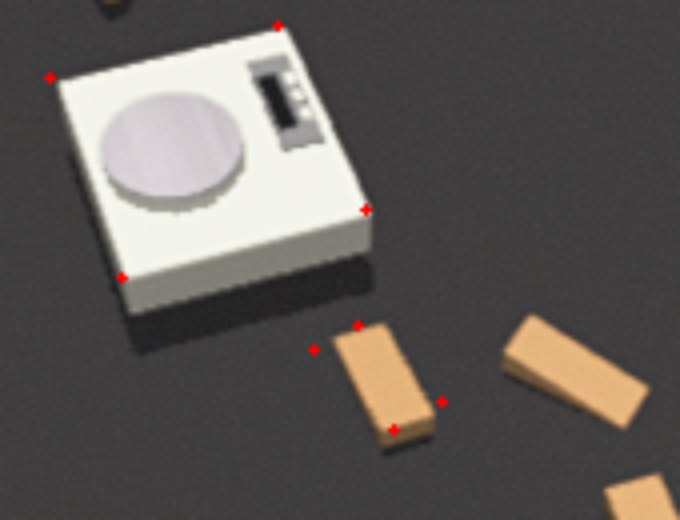

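The scene crop confirms the wedge's thick end faces away from the balance. My wedge fit got stuck, so I'll refit with both cameras.

```bash
sed -i 's/reshape(-1,2).round(1)/reshape(-1,2)/; s/,diff_step=1e-2//' h.py
cat >> h.py <<'E'
def fit2(P,ut,us,g):
    r=least_squares(lambda p:np.r_[proj('top',T(p,P))-ut,proj('scene',T(p,P))-us].ravel(),g,x_scale=[10,10,.1]); return r.x,r.fun.round(1)
E
python3 - <<'E'
from h import *
f=lambda a:(np.array(a)+.5)/3.4-.5+np.array([170,130]); h=lambda a:(np.array(a)+.5)/4-.5+np.array([180,160])
bt,wt=f([[382,302],[452,41],[747,115],[690,378]]),f([[178,187],[164,240],[320,225],[305,278]])
bs,ws=h([[370,220],[126,283],[60,85],[287,30]]),h([[382,432],[434,417],[333,340],[385,325]])
for nm,P,t,s_,g in (('b',BP,bt,bs,[632,-117,-.27]),('w',WP,wt,ws,[630,105,-.28])):
    print(nm,fit('top',P,t,g),fit('scene',P,s_,g)); p,r=fit2(P,t,s_,g); print(p,np.degrees(p[2]),r)
    if nm=='b': b=p
    else: w=p
print('short',T(b,[-75,85,16]),'thin',T(w,[0,-50,0]),'thick',T(w,[0,50,10]))
c=np.cos(b[2]);s=np.sin(b[2]); d=w[:2]-b[:2]; print('w in bal',c*d[0]+s*d[1],-s*d[0]+c*d[1])
E
```

```text
b (array([ 6.34152905e+02, -1.17727184e+02, -2.65077870e-01]), array([-0.3,  0. , -0.6, -0.6,  0.6, -0.7,  0.3,  1.1])) (array([ 6.34124836e+02, -1.11366358e+02, -2.79019846e-01]), array([ 0.8, -0.2, -0.5,  0.1, -0.6, -0.2,  0.3,  0.2]))
[ 6.33786768e+02 -1.16041003e+02 -2.69172751e-01] -15.422462582467155 [-1.2 -0.1 -1.1 -0.5 -0.  -0.3 -0.6  1.4  0.2 -1.5 -0.8 -0.9 -1.4 -0.9
 -0.8 -0.8]
w (array([ 6.29596650e+02,  1.05532257e+02, -2.44179898e-01]), array([ 0.5, -0.1,  0.3,  0.2, -0.6, -0.1, -0.1, -0. ])) (array([ 6.27325420e+02,  1.08243227e+02, -2.58252198e-01]), array([-0.1,  0.1,  0.1, -0.1,  0.2, -0.1, -0.2,  0. ]))
[ 6.28613143e+02  1.06566474e+02 -2.49346847e-01] -14.286521964490557 [ 0.1  0.3 -0.2  0.5 -1.   0.4 -0.6  0.5 -0.7 -0.1 -0.5 -0.4 -0.6 -0.1
 -1.  -0.1]
short [[584.09182237 -14.1566944   16.        ]] thin [[616.27458992  58.11278351   0.        ]] thick [[640.95169576 155.02016428  10.        ]]
w in bal -64.186241067771 213.215810091686
```

Wedge in the balance frame is x≈-64, and the foot is at -75, so it sits about 11 mm too far toward +x. The plan is to nudge the wedge sideways from its +x side, push it in from behind, then press. First I'll move beside it.

Emit:
move_arm(motion=[[0,[0.98,-0.93,0],[0,0,0.13]],[0,[0.98,-0.93,0],[0,0,0.13]],[0,[0.98,-0.93,0],[0,0,0.13]],[0,[0.98,-0.93,0],[0,0,0.13]],[0,[0.98,-0.93,0],[0,0,0.13]],[0,[0.98,-0.93,0],[0,0,0.13]],[0,[0.98,-0.93,0],[0,0,0.13]],[0,[0.98,-0.93,0],[0,0,0.13]],[0,[0.98,-0.93,0],[0,0,0.13]],[0,[0.98,-0.93,0],[0,0,0.13]],[0,[0.98,-0.93,0],[0,0,0.13]],[0,[0.98,-0.93,0],[0,0,0.13]],[0,[0.98,-0.93,0],[0,0,0.13]],[0,[0.98,-0.93,0],[0,0,0.13]],[0,[0.98,-0.93,0],[0,0,0.13]],[0,[0.98,-0.93,0],[0,0,0.13]],[0,[0.98,-0.93,0],[0,0,0.13]],[0,[0.98,-0.93,0],[0,0,0.13]],[0,[0,0,0],[0,0,0]],[0,[0,0,0],[0,0,0]]], grip_force=20)

```text
time_s: 1.77
ee_pos: [681.1, 102.7, 212.5]
ee_rot: [-180.0, -0.1, 164.6]
force: [-0.4, -0.5, -0.0]
gripper_width: 0.6
gripper_force: 0.0
```

Emit:
move_arm(motion=[[0,[0,0,-1],[0,0,0]],[0,[0,0,-1],[0,0,0]],[0,[0,0,-1],[0,0,0]],[0,[0,0,-1],[0,0,0]],[0,[0,0,-1],[0,0,0]],[0,[0,0,-1],[0,0,0]],[0,[0,0,-0.8],[0,0,0]],[0,[0,0,-0.6],[0,0,0]],[0,[0,0,-0.4],[0,0,0]],[0,[0,0,-0.4],[0,0,0]],[0,[0,0,0],[0,0,0]],[0,[0,0,0],[0,0,0]],[0,[0,0,0],[0,0,0]]])

```text
time_s: 2.85
ee_pos: [681.3, 104.6, 10.1]
ee_rot: [179.9, 0.1, 164.7]
force: [0.7, -0.7, 0.3]
gripper_width: 0.8
gripper_force: 0.0
```

```bash
python3 - <<'E'
from h import *
im=snap('top','t1.png'); cv2.imwrite('pics/t1c.png',cv2.resize(im[130:260,170:400],None,fx=3.4,fy=3.4,interpolation=cv2.INTER_CUBIC))
E
```

```text
(no output)
```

View pics/t1c.png

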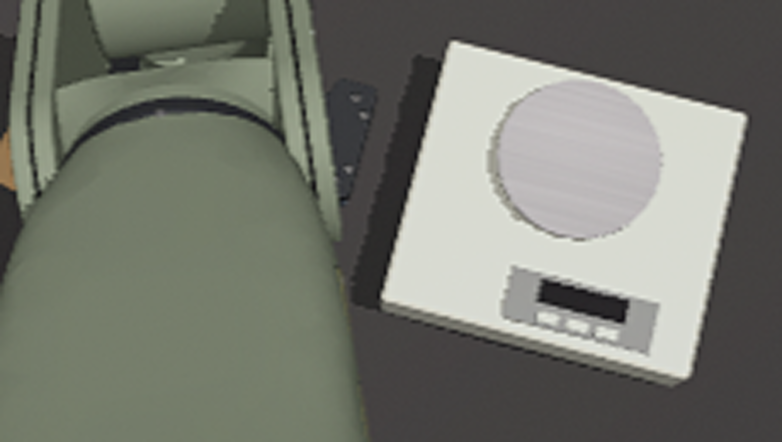

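The arm blocks the top view here, and the balance hasn't moved. I'll lower a little and nudge the wedge sideways along the balance's -x by about 26 mm of travel.

Emit:
move_arm(motion=[[0,[0,0,-0.16],[0,0,0]],[0,[0,0,0],[0,0,0]],[0,[-0.1,0.028,0],[0,0,0]],[0,[-0.1,0.028,0],[0,0,0]],[0,[-0.1,0.028,0],[0,0,0]],[0,[-0.1,0.028,0],[0,0,0]],[0,[-0.1,0.028,0],[0,0,0]],[0,[-0.1,0.028,0],[0,0,0]],[0,[-0.1,0.028,0],[0,0,0]],[0,[-0.1,0.028,0],[0,0,0]],[0,[-0.1,0.028,0],[0,0,0]],[0,[-0.1,0.028,0],[0,0,0]],[0,[0,0,0],[0,0,0]],[0,[0,0,0],[0,0,0]],[0,[0,0,0],[0,0,0]]])

```text
time_s: 4.15
ee_pos: [655.6, 111.2, 5.0]
ee_rot: [180.0, -0.0, 164.7]
force: [-0.2, -0.4, 0.2]
gripper_width: 0.3
gripper_force: 0.0
```

```bash
python3 - <<'E'
from h import *
im=snap('scene','s1.png'); cv2.imwrite('pics/s1c.png',cv2.resize(im[160:290,180:350],None,fx=4,fy=4))
E
```

```text
(no output)
```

View pics/s1c.png

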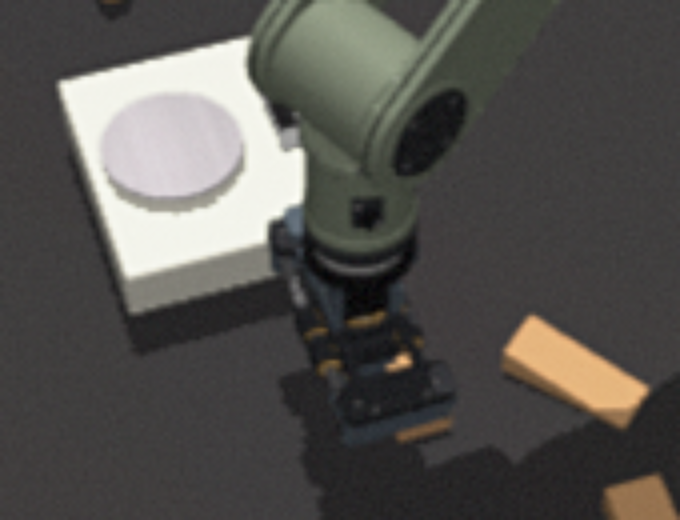

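The fingers rest against the wedge's side and the balance is undisturbed. Now I'll back off, lift, turn by -90° and go behind the thick end.

Emit:
move_arm(motion=[[0,[0.31,-0.085,0],[0,0,0]],[0,[0,0,0.6],[0,0,0]],[0,[0,0,1],[0,0,0]],[0,[0,0,0.4],[0,0,0]],[8,[-0.058,0.196,0],[0,0,-1]],[8,[-0.058,0.196,0],[0,0,-1]],[8,[-0.058,0.196,0],[0,0,-1]],[8,[-0.058,0.196,0],[0,0,-1]],[8,[-0.058,0.196,0],[0,0,-1]],[8,[-0.058,0.196,0],[0,0,-1]],[8,[-0.058,0.196,0],[0,0,-1]],[8,[-0.058,0.196,0],[0,0,-1]],[8,[-0.058,0.196,0],[0,0,-1]],[8,[-0.058,0.196,0],[0,0,-1]],[8,[-0.058,0.196,0],[0,0,-1]],[8,[-0.058,0.196,0],[0,0,-1]],[8,[-0.058,0.196,0],[0,0,-1]],[8,[-0.058,0.196,0],[0,0,-1]],[8,[-0.058,0.196,0],[0,0,-1]],[8,[-0.058,0.196,0],[0,0,-1]]])

```text
time_s: 5.87
ee_pos: [640.6, 187.7, 54.9]
ee_rot: [180.0, 0.0, 100.5]
force: [0.3, -0.0, -0.0]
gripper_width: 7.6
gripper_force: 0.0
```

Emit:
move_arm(motion=[[8,[0,0,0],[0,0,-1]],[8,[0,0,0],[0,0,-1]],[8,[0,0,0],[0,0,-1]],[8,[0,0,0],[0,0,-1]],[8,[0,0,0],[0,0,-1]],[8,[0,0,0],[0,0,-1]],[8,[0,0,0],[0,0,-0.5]],[8,[0,0,0],[0,0,0]],[8,[0,0,0],[0,0,0]],[8,[0,0,0],[0,0,0]]])

```text
time_s: 6.7
ee_pos: [640.3, 187.5, 54.9]
ee_rot: [180.0, -0.0, 74.8]
force: [0.3, -0.6, 0.3]
gripper_width: 8.1
gripper_force: 0.0
```

```bash
python3 - <<'E'
from h import *
im=snap('scene','s2.png'); cv2.imwrite('pics/s2c.png',cv2.resize(im[160:290,180:350],None,fx=4,fy=4))
E
```

```text
(no output)
```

View pics/s2c.png

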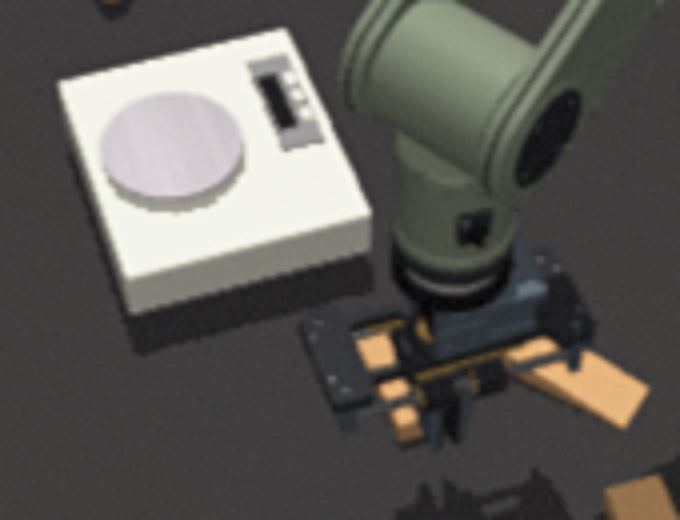

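The wedge was displaced sideways by about the right amount: thin corner near (357,335), thick corner near (398,438). The fingers are behind the thick end. I'll descend and push most of the way.

Emit:
move_arm(motion=[[8,[0,0,-0.7],[0,0,0]],[8,[0,0,-0.7],[0,0,0]],[8,[0,0,-0.4],[0,0,0]],[8,[0,0,-0.15],[0,0,0]],[8,[0,0,0],[0,0,0]],[8,[0,0,0],[0,0,0]]])

```text
time_s: 7.25
ee_pos: [640.6, 187.6, 6.6]
ee_rot: [180.0, -0.0, 74.7]
force: [0.1, -0.5, 0.5]
gripper_width: 8.1
gripper_force: 0.0
```

Emit:
move_arm(motion=[[8,[-0.053,-0.193,0],[0,0,0]],[8,[-0.053,-0.193,0],[0,0,0]],[8,[-0.053,-0.193,0],[0,0,0]],[8,[-0.053,-0.193,0],[0,0,0]],[8,[-0.053,-0.193,0],[0,0,0]],[8,[-0.053,-0.193,0],[0,0,0]],[8,[-0.053,-0.193,0],[0,0,0]],[8,[-0.053,-0.193,0],[0,0,0]],[8,[-0.053,-0.193,0],[0,0,0]],[8,[-0.053,-0.193,0],[0,0,0]],[8,[-0.053,-0.193,0],[0,0,0]],[8,[-0.053,-0.193,0],[0,0,0]],[8,[-0.053,-0.193,0],[0,0,0]],[8,[-0.053,-0.193,0],[0,0,0]],[8,[0,0,0],[0,0,0]],[8,[0,0,0],[0,0,0]]])

```text
time_s: 8.58
ee_pos: [621.3, 119.5, 6.1]
ee_rot: [-180.0, 0.0, 74.7]
force: [-0.2, -0.4, 0.1]
gripper_width: 8.1
gripper_force: 0.0
```

```bash
python3 - <<'E'
from h import *
im=snap('scene','s3.png'); cv2.imwrite('pics/s3c.png',cv2.resize(im[160:290,180:350],None,fx=4,fy=4))
E
```

```text
(no output)
```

View pics/s3c.png

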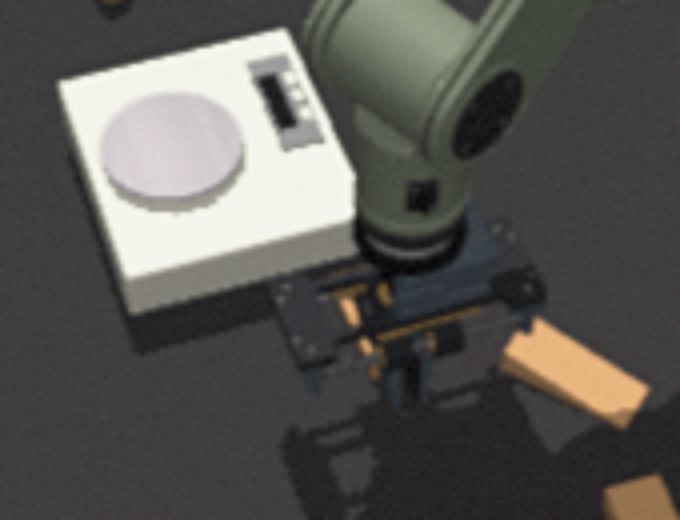

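The wedge follows squarely in front of the fingers, lined up with the corner. Next I'll approach contact slowly.

Emit:
move_arm(motion=[[8,[-0.027,-0.096,0],[0,0,0]],[8,[-0.027,-0.096,0],[0,0,0]],[8,[-0.027,-0.096,0],[0,0,0]],[8,[-0.027,-0.096,0],[0,0,0]],[8,[-0.027,-0.096,0],[0,0,0]],[8,[-0.027,-0.096,0],[0,0,0]],[8,[-0.027,-0.096,0],[0,0,0]],[8,[-0.027,-0.096,0],[0,0,0]],[8,[-0.02,-0.058,0],[0,0,0]],[8,[0,0,0],[0,0,0]]])

```text
time_s: 9.47
ee_pos: [615.6, 98.9, 6.2]
ee_rot: [-180.0, 0.0, 74.7]
force: [-0.1, -0.7, -0.0]
gripper_width: 8.0
gripper_force: 0.0
```

Emit:
move_arm(motion=[[8,[-0.01,-0.039,0],[0,0,0]],[8,[-0.01,-0.039,0],[0,0,0]],[8,[-0.01,-0.039,0],[0,0,0]],[8,[-0.01,-0.039,0],[0,0,0]],[8,[0,0,0],[0,0,0]]])

```text
time_s: 9.88
ee_pos: [614.7, 95.3, 6.2]
ee_rot: [180.0, 0.0, 74.7]
force: [1.2, 0.4, 0.1]
gripper_width: 8.2
gripper_force: 0.1
```

Emit:
move_arm(motion=[[8,[-0.01,-0.039,0],[0,0,0]],[8,[-0.01,-0.039,0],[0,0,0]],[8,[-0.01,-0.039,0],[0,0,0]],[8,[0,0,0],[0,0,0]],[8,[0,0,0],[0,0,0]]])

```text
time_s: 10.3
ee_pos: [613.9, 92.3, 6.2]
ee_rot: [180.0, 0.0, 74.7]
force: [0.5, -0.7, -0.4]
gripper_width: 8.2
gripper_force: 0.0
```

Emit:
move_arm(motion=[[8,[-0.01,-0.039,0],[0,0,0]],[8,[-0.01,-0.039,0],[0,0,0]],[8,[0,0,0],[0,0,0]],[8,[0,0,0],[0,0,0]]])

```text
time_s: 10.63
ee_pos: [613.4, 90.4, 6.2]
ee_rot: [180.0, 0.0, 74.7]
force: [0.8, -0.2, -0.2]
gripper_width: 7.9
gripper_force: 0.0
```

Emit:
move_arm(motion=[[8,[-0.01,-0.039,0],[0,0,0]],[8,[-0.01,-0.039,0],[0,0,0]],[8,[0,0,0],[0,0,0]],[8,[0,0,0],[0,0,0]]])

```text
time_s: 10.97
ee_pos: [612.9, 88.4, 6.2]
ee_rot: [180.0, 0.0, 74.7]
force: [-0.6, 0.3, -0.9]
gripper_width: 8.1
gripper_force: 0.0
```

Emit:
move_arm(motion=[[8,[-0.01,-0.039,0],[0,0,0]],[8,[-0.01,-0.039,0],[0,0,0]],[8,[0,0,0],[0,0,0]],[8,[0,0,0],[0,0,0]]])

```text
time_s: 11.3
ee_pos: [612.4, 86.5, 6.2]
ee_rot: [-180.0, 0.0, 74.7]
force: [0.4, -0.9, -0.9]
gripper_width: 8.1
gripper_force: 0.0
```

Emit:
move_arm(motion=[[8,[-0.01,-0.039,0],[0,0,0]],[8,[-0.01,-0.039,0],[0,0,0]],[8,[0,0,0],[0,0,0]],[8,[0,0,0],[0,0,0]]])

```text
time_s: 11.63
ee_pos: [611.9, 84.5, 6.2]
ee_rot: [180.0, 0.0, 74.7]
force: [-0.6, 0.2, 0.3]
gripper_width: 8.0
gripper_force: 0.0
```

Emit:
move_arm(motion=[[8,[-0.01,-0.039,0],[0,0,0]],[8,[-0.01,-0.039,0],[0,0,0]],[8,[0,0,0],[0,0,0]],[8,[0,0,0],[0,0,0]]])

```text
time_s: 11.97
ee_pos: [611.5, 82.7, 6.2]
ee_rot: [180.0, -0.0, 74.7]
force: [0.1, 0.7, -0.5]
gripper_width: 8.3
gripper_force: 0.3
```

Emit:
move_arm(motion=[[8,[-0.01,-0.039,0],[0,0,0]],[8,[-0.01,-0.039,0],[0,0,0]],[8,[0,0,0],[0,0,0]],[8,[0,0,0],[0,0,0]]])

```text
time_s: 12.3
ee_pos: [611.4, 81.5, 6.4]
ee_rot: [180.0, -0.1, 74.7]
force: [0.7, 4.7, -0.3]
gripper_width: 8.1
gripper_force: 2.5
```

Emit:
move_arm(motion=[[8,[-0.01,-0.039,0],[0,0,0]],[8,[-0.01,-0.039,0],[0,0,0]],[8,[0,0,0],[0,0,0]],[8,[0,0,0],[0,0,0]]])

```text
time_s: 12.63
ee_pos: [611.4, 80.4, 6.6]
ee_rot: [179.9, -0.2, 74.7]
force: [1.3, 7.3, -0.5]
gripper_width: 8.2
gripper_force: 4.0
```

Contact was found: the push rose to 4.7 N and then 7.3 N, at a wedge depth corresponding to a gap of about 7 mm. I'll back off, lift and look.

Emit:
move_arm(motion=[[8,[0.05,0.19,0],[0,0,0]],[8,[0.05,0.19,0],[0,0,0]],[8,[0.06,0.25,0],[0,0,0]],[0,[0,0,0.6],[0,0,0]],[0,[0,0,1],[0,0,0]],[0,[0,0,1],[0,0,0]],[0,[0,0,1],[0,0,0]],[0,[0,0,0.6],[0,0,0]],[0,[0.2,0.9,0],[0,0,0]],[0,[0.2,0.9,0],[0,0,0]],[0,[0,0,0],[0,0,0]],[0,[0,0,0],[0,0,0]]])

```text
time_s: 13.63
ee_pos: [624.2, 140.2, 111.0]
ee_rot: [-180.0, 0.1, 74.9]
force: [-0.3, 0.1, -0.3]
gripper_width: 0.7
gripper_force: 0.0
```

```bash
python3 - <<'E'
from h import *
a=cv2.resize(snap('top','t4.png')[130:260,230:400],None,fx=3.4,fy=3.4,interpolation=cv2.INTER_CUBIC)
im=snap('scene','s4.png'); b=cv2.resize(im[160:290,180:300],None,fx=3.4,fy=3.4,interpolation=cv2.INTER_CUBIC)
v=np.hstack([a,b]); print(v.shape); cv2.imwrite('pics/c4.png',v[:,:800] if v.shape[1]<=800 else cv2.resize(v,None,fx=800/v.shape[1],fy=800/v.shape[1]))
# shift of the balance between t0 and t4 in right half
for n,x0,x1,y0,y1 in (('t',330,400,140,250),('s',185,235,160,245)):
    A,B=[cv2.cvtColor(cv2.imread(f'pics/{n}{k}.png')[y0:y1,x0:x1],cv2.COLOR_BGR2GRAY).astype(np.float32) for k in(0,4)]
    print(n,cv2.phaseCorrelate(A,B,cv2.createHanningWindow(A.shape[::-1],cv2.CV_32F)))
E
```

```text
(442, 986, 3)
t ((0.08515444234713954, -0.05816459871179802), 1.0092313029147961)
s ((-0.08414540169133033, -0.10612718496792439), 0.9612513726022508)
```

View pics/c4.png

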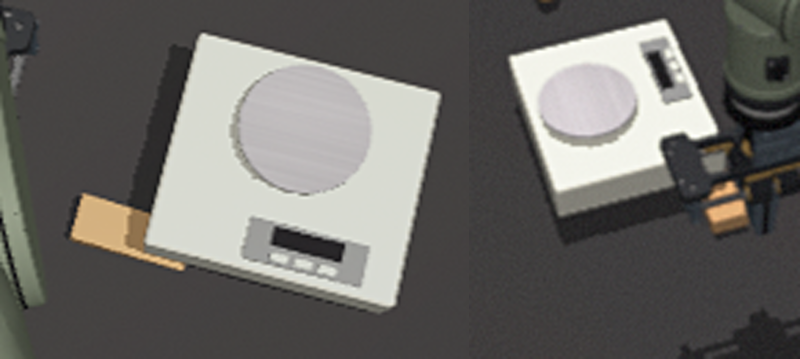

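The balance hasn't shifted (less than 0.1 px), and the wedge is under the left-front corner. Its front edge peeks out near (185,268) in the crop, so I'll check its lateral position against the foot.

```bash
python3 - <<'E'
from h import *
b=[634.2,-117.7,-.265]; c,s=np.cos(b[2]),np.sin(b[2])
k=3.4*800/986
for uv,z in (([80,195],21),([70,238],21),([185,268],2)):
    p=ray('top',np.array(uv)/k+[230,130],z); d=p[:2]-b[:2]; print(p,(c*d[0]+s*d[1]).round(1),(-s*d[0]+c*d[1]).round(1))
print(T(b,[-75,85,62]))
E
```

```text
[620.6  61.5  21. ] -60.1 169.4
[583.   70.1  21. ] -98.6 167.8
[558.8 -29.    2. ] -96.0 65.9
[[584.08035023 -16.02394231  62.        ]]
```

The wedge spans x from -98 to -59 in the balance frame, so it fully covers the foot (-81 to -69). Now to press_corner at (584,-15).

Emit:
move_arm(motion=[[0,[-0.2,-0.775,0],[0,0,0]],[0,[-0.2,-0.775,0],[0,0,0]],[0,[-0.2,-0.775,0],[0,0,0]],[0,[-0.2,-0.775,0],[0,0,0]],[0,[-0.2,-0.775,0],[0,0,0]],[0,[-0.2,-0.775,0],[0,0,0]],[0,[-0.2,-0.775,0],[0,0,0]],[0,[-0.2,-0.775,0],[0,0,0]],[0,[0,0,-0.6],[0,0,0]],[0,[0,0,-0.6],[0,0,0]],[0,[0,0,-0.4],[0,0,0]],[0,[0,0,0],[0,0,0]],[0,[0,0,0],[0,0,0]],[0,[0,0,0],[0,0,0]]])

```text
time_s: 14.9
ee_pos: [584.9, -15.5, 71.7]
ee_rot: [179.9, -0.0, 74.7]
force: [-0.6, 0.8, -0.7]
gripper_width: 0.7
gripper_force: 0.0
```

Emit:
move_arm(motion=[[0,[0,0,-0.06],[0,0,0]],[0,[0,0,-0.06],[0,0,0]],[0,[0,0,-0.06],[0,0,0]],[0,[0,0,-0.06],[0,0,0]],[0,[0,0,-0.06],[0,0,0]],[0,[0,0,0],[0,0,0]],[0,[0,0,0],[0,0,0]]])

```text
time_s: 15.48
ee_pos: [584.4, -15.4, 63.6]
ee_rot: [-180.0, 0.0, 74.7]
force: [1.2, 0.8, 0.8]
gripper_width: 0.3
gripper_force: 0.0
```

Emit:
move_arm(motion=[[0,[0,0,-0.05],[0,0,0]],[0,[0,0,-0.05],[0,0,0]],[0,[0,0,0],[0,0,0]],[0,[0,0,0],[0,0,0]],[0,[0,0,0],[0,0,0]]])

```text
time_s: 15.9
ee_pos: [584.7, -15.4, 62.3]
ee_rot: [179.9, -0.0, 74.7]
force: [-0.8, -0.1, 6.0]
gripper_width: 0.3
gripper_force: 3.0
```

Emit:
move_arm(motion=[[0,[0,0,-0.04],[0,0,0]],[0,[0,0,0],[0,0,0]],[0,[0,0,0],[0,0,0]],[0,[0,0,0],[0,0,0]]])

```text
time_s: 16.23
ee_pos: [584.7, -15.4, 62.2]
ee_rot: [179.9, -0.0, 74.7]
force: [-3.0, 0.1, 11.1]
gripper_width: 0.7
gripper_force: 5.7
```

The contact is stiff: force went from 6 to 11 N with 0.1 mm of movement. I'll press firmly now.

Emit:
move_arm(motion=[[0,[0,0,-0.04],[0,0,0]],[0,[0,0,-0.04],[0,0,0]],[0,[0,0,0],[0,0,0]],[0,[0,0,0],[0,0,0]],[0,[0,0,0],[0,0,0]],[0,[0,0,0],[0,0,0]],[0,[0,0,0],[0,0,0]],[0,[0,0,0],[0,0,0]]])

```text
time_s: 16.9
ee_pos: [584.7, -15.4, 62.1]
ee_rot: [179.9, -0.0, 74.7]
force: [-7.3, 0.4, 22.0]
gripper_width: 0.7
gripper_force: 11.0
```

Emit:
move_arm(motion=[[0,[0,0,0],[0,0,0]],[0,[0,0,0],[0,0,0]],[0,[0,0,0],[0,0,0]],[0,[0,0,0],[0,0,0]],[0,[0,0,0],[0,0,0]],[0,[0,0,0],[0,0,0]],[0,[0,0,0],[0,0,0]],[0,[0,0,0],[0,0,0]],[0,[0,0,0],[0,0,0]],[0,[0,0,0],[0,0,0]],[0,[0,0,0],[0,0,0]],[0,[0,0,0],[0,0,0]]])

```text
time_s: 17.9
ee_pos: [584.7, -15.4, 62.1]
ee_rot: [179.9, -0.0, 74.7]
force: [-7.1, 1.1, 22.4]
gripper_width: 0.5
gripper_force: 11.0
```

```bash
python3 -c "
from workcell import *
print(job_done())"
```

```text
the job is handed in; nothing more can be done
None
```

The wedge is under the short foot, and the corner held steady (0.2 mm of give from 6 to 22 N); I handed the job in at about 18 s with the fingertips still pressing there at about 22 N.

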